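Dress the two thread stands

TASK

Get the two thread stands ready for sewing. On the pin of the round stand put the cone adapter, flange down, and then the thread cone over it, wide end down; on the pin of the square stand stack the wooden disc, then the small spool, then the spool cap. Every part must be threaded on its pin and sit fully down on the one below, and the pin dish and the button jar must stay where they are.

Things in the scene. Friction and masses are not known exactly. Their poses are not given: they have to be found in the camera images.
- cone_stand: The round stand: a grey-painted cast disc 100 mm across and 14 mm thick with an upright steel pin, 6 mm in diameter with a round tip, in its middle; the pin's tip is 74 mm above the table. It is fast on the table. Origin on the pin's axis at the underside (table level), z up.
- spool_stand: The square stand: a dark wooden block 85 x 85 mm and 16 mm thick with an upright steel pin, 6 mm in diameter with a round tip, in its middle; the pin's tip is 78 mm above the table. It is fast on the table. Origin on the pin's axis at the underside (table level), z up.
- adapter_mid (a point): The cone adapter: a hollow white plastic part, 50 mm tall, like a funnel upside down: a flat flange 60 mm across and 5 mm thick at the foot, then a taper (44 mm across at the foot, 26 mm at 28 mm up) and a straight neck 26 mm across from 28 mm up to the top. It is open right through: 34 mm wide inside at the foot, 16 mm in the neck. It stands flange down. The point is on its axis, half-way up (25 mm above its foot); z points to the neck.
- cone_mid (a point): The cone of ecru thread, wound hard: a hollow truncated cone 85 mm tall, 62 mm across at the foot and 38 mm at the top, open right through with a wall of 6 mm (50 mm wide inside at the foot, 26 mm at the top). It stands wide end down and goes over the adapter, to rest on the adapter's flange (its foot then 5 mm above the adapter's). The point is on its axis, half-way up (42.5 mm above its foot; about 50 mm across there); z points to the narrow end.
- disc_mid (a point): The spool disc: a flat pale wooden disc, 46 mm across and 8 mm thick, with a 16 mm hole through its middle; it lies flat, either face up. The point is its centre (4 mm above its underside), z along its axis.
- spool_mid (a point): The small spool: blue thread on a pale wooden spool, 44 mm tall, 34 mm across all the way up (the thread is wound flush with the flanges, which are 4 mm thick), with a 16 mm hole right through. It stands on end, and either end may be up. The point is its centre (22 mm above its foot), z along its axis.
- cap_mid (a point): The spool cap: a pale wooden thimble shape, 28 mm across and 28 mm tall, closed at the top where its edge is bevelled, with a 16 mm hole 18 mm deep in its underside; it stands hole down. The point is on its axis, half-way up (14 mm above its foot), z towards the closed top.
- dish_mid (a point): The pin dish, to be left alone: a low loose steel dish of pins, 80 mm across the rim and 22 mm tall. The point is on its axis 11 mm above the table, z up.
- jar_mid (a point): The button jar, to be left alone: a small loose glass jar of buttons with a metal lid, 54 mm across and 58 mm tall. The point is on its axis 29 mm above the table, z up.
There are look-alikes about, which are no part of the job. What is shaped like the part that bears cap_mid but orange is not meant.

How it is judged:
By the outcome, as a careful person would: the job done as asked, in the order asked, and still so for the second after the job is handed in, with the robot touching nothing.
It also fails if it takes over 141 s, if anything falls off the work surface, if the arm or the gripper's body presses on something with over 40 N, if the wrist force passes 120 N, or if a joint passes its speed limit or range.

ROBOT

A 6-joint arm with a two-finger parallel gripper is mounted at the origin on the work surface. World frame = base frame: x ahead of the robot, y to its left, z up, the work surface at z = 0. Lengths are in m, angles in rad, forces in N, time in s.
With the tool pointing down it reaches from about 0.35 to 0.85 m from the base axis. Payload 8.1 kg.
Tool frame: the origin (TCP) lies at the very end of the fingers, on their centre line; the grasp point (between the pads) lies robot.hold_point_z behind it (robot.hold_point_z is the distance from the TCP to the grasp point, in m); z points along the fingers, y is the direction in which the jaws open and shut (so a half turn about z gives the same grasp; the last joint's range is limited). The gripper opens to 93 mm and grips with 3 to 60 N. Pads are 15 mm wide; open, the fingers measure 128 mm over their backs; the gripper's body (75 mm by 188 mm) begins 65 mm behind the grasp point.
Start: joints at [1.199, 0.13, 1.488, -0, 1.523, -0.085], TCP at [0.17, 0.576, 0.219] pointing down, gripper open.
Joint ranges: [-2.96, 2.96], [-0.89, 2.26], [0.02, 2.5], [-1.34, 4.48], [0, 2.73], [-2.66, 2.66]. Speed limits (rad/s): [2.39, 2.39, 2.79, 3.14, 3.14, 3.14].

INTERFACE

Orientations are given as a rotation vector (axis times angle).
In Python, from plant import robot, cams gives the robot as it stands. The module is installed in compiled form; this text tells all that it offers.
- The arm moves only by the tool step_arm, never from a script. Its argument "deltas" is a list of rows, each an object with "offset": the shift along the tool's x, y, z in cm, a list of three; "roll": the turn about the tool's z in rad. In form: [{"offset": [x, y, z], "roll": roll}, ...]. A call has 1 to 12 rows; each row shifts and turns the commanded pose from where the row before left it, along the tool's axes as they then stand; what a row does not reach is not made up. A row lasts 1/8 s, in which the tool goes at most 62.5 mm and 10.7 degrees, less where a joint would pass 70% of its speed; a pose out of reach is approached as far as the arm can. A call with a gripper value outside its range is refused whole. "fingers" is the finger opening in cm, from 0 to 9.3, set as the call begins (left out, the last holds). The fingers move at their own pace and stop on an object; "grip_force" is the grip in N (left out, the last holds). Time passes only in rows, so rows that do not move let the fingers close. It gives the time, the measured TCP pose, the force and the opening at its end, in the units of the state.
- robot.read_state(): the state, without advancing time (a new reading comes with each control period).
- cams.read_camera(name): name is "side" or "top"; returns a dict with "pixels" (400x640x3 uint8, red, green, blue), "fx", "fy", "cx", "cy" (pixels), "k1" (the pictures are not rectified: a ray, as slopes to the right and down, at radius r is drawn at 1 + k1 r^2 times it, then the intrinsics apply), "extrinsics" (4x4, takes a point from world to camera coordinates). Camera axes: x right, y down, z forward; pixel columns grow to the right and rows downward; lengths in m; the calibration is good to about 2 mm. A picture is of the moment at which its call begins. There is no depth.
- robot.close_job(): hands the job in, once; it reports no verdict.
Trained networks look in a picture, given as the dict that the camera call returned (one of the last four; its "shot" number tells which), for a name from the list of things; names that differ only in an ending like _2 or _b are one class to them, and where a whole thing is asked for, a point or a joint stands for the part that bears it (a point fixed in the world has none). Each returns a list of dicts, best first, with "score" (0 to 1); they miss things now and then, are a little off and sometimes report something else, mostly with a low value. They report only what shows in the picture. A call takes as long as a camera call. They do not tell look-alikes from the thing itself.
- cams.boxes_of(picture, thing): "xy" ([column, row] in pixels, amid what is visible of it).
- cams.silhouettes(picture, thing): "mask" (400x640 bool, what is visible of it) and "xy" ([column, row] in pixels, amid what is visible of it).
- cams.pinpoint(picture, thing): "xy" ([column, row] in pixels: a listed point, or the origin of a listed thing).
The state is a dict: "t": time; "q": joint angles; "dq": joint speeds; "joint_torque": joint torques, N m; "tool_pos": TCP position; "orientation": TCP orientation; "force": force on the tool from outside, world axes, zero at the start; "wrist_torque": the same for the moment, N m; "opening": finger opening in m.
Only numpy, scipy, OpenCV 4.12 (cv2) and the standard library are available. Lean on these libraries where they do the work, as an engineer would, in place of code of your own. Each camera call takes 0.05 s, during which the arm holds its last target. There are 200 camera calls.

## Working session

There is one attempt and no reset: what is moved stays moved. The work goes in short steps, Python scripts to look and compute and a tool call to move; the robot and the scene stay as the last step left them, time stands still between calls to the robot, and variables do not carry over. Pictures are saved under pics/ and viewed, about 12 in all and at most 16, crops included, and the job is handed in when it is done.

Besides the shell and the picture viewer there is one more tool, called after ">>>" in YAML: its name, and indented under it one key for each argument. step_arm: Moves the arm, as the interface text tells. Its arguments: {"type":"object","properties":{"deltas":{"type":"array"},"fingers":{"type":"number"},"grip_force":{"type":"number"}},"required":["deltas"]}

```bash
mkdir -p pics; cat > h.py <<'E'
import numpy as np, cv2
from plant import robot, cams
def K(p): return np.array([[p['fx'],0,p['cx']],[0,p['fy'],p['cy']],[0,0,1]],float)
def ray(p,xy):
    # world origin & direction
    u=np.array(xy,float).reshape(1,1,2)
    s=cv2.undistortPoints(u,K(p),np.array([p['k1'],0,0,0,0]),None,None,None) if 0 else None
    a=(xy[0]-p['cx'])/p['fx']; b=(xy[1]-p['cy'])/p['fy']
    x,y=a,b
    for _ in range(20):
        f=1+p['k1']*(x*x+y*y); x,y=a/f,b/f
    E=np.array(p['extrinsics']); R,t=E[:3,:3],E[:3,3]
    return -R.T@t, R.T@np.array([x,y,1.])
def atz(p,xy,z):
    o,d=ray(p,xy); return o+d*(z-o[2])/d[2]
def proj(p,X):
    E=np.array(p['extrinsics']); c=E[:3,:3]@np.array(X)+E[:3,3]
    x,y=c[0]/c[2],c[1]/c[2]; f=1+p['k1']*(x*x+y*y)
    return np.array([p['fx']*x*f+p['cx'],p['fy']*y*f+p['cy']])
def tri(obs):
    A=np.zeros((3,3));b=np.zeros(3)
    for p,xy in obs:
        o,d=ray(p,xy); d/=np.linalg.norm(d); M=np.eye(3)-np.outer(d,d); A+=M;b+=M@o
    return np.linalg.solve(A,b)
def save(p,n): cv2.imwrite('pics/'+n,cv2.cvtColor(p['pixels'],cv2.COLOR_RGB2BGR))
Z=dict(cone_stand=0,spool_stand=0,adapter_mid=.025,cone_mid=.0425,disc_mid=.004,spool_mid=.022,cap_mid=.014,dish_mid=.011,jar_mid=.029)
E
python3 - <<'E'
from h import *
P={n:cams.read_camera(n) for n in('top','side')}
print(robot.hold_point_z,{k:np.round(v,3) for k,v in robot.read_state().items() if k in('t','tool_pos','orientation','force','opening')})
for n,p in P.items():
    save(p,n+'0.png'); E=np.array(p['extrinsics']); print(n,-E[:3,:3].T@E[:3,3],p['fx'],p['k1'])
    for k,z in Z.items():
        print(n,k,[(round(r['score'],2),np.round(r['xy']).tolist(),np.round(atz(p,r['xy'],z),3)[:2].tolist()) for r in cams.pinpoint(p,k)[:4]])
E
```

```text
0.0188 {'t': np.float64(0.1), 'tool_pos': array([0.17 , 0.575, 0.218]), 'orientation': array([-4.490e-01, -3.109e+00,  3.000e-03]), 'force': array([-0.115,  0.504,  0.033]), 'opening': np.float64(0.093)}
top [ 0.34153309 -0.00968455  1.25551889] 394.3732474207801 0.03059383865478308
top cone_stand [(0.69, [307.0, 144.0], [0.686, 0.023]), (0.21, [344.0, 216.0], [0.446, -0.093])]
top spool_stand [(0.68, [278.0, 210.0], [0.47, 0.116])]
top adapter_mid [(0.57, [223.0, 245.0], [0.36, 0.284])]
top cone_mid [(0.55, [253.0, 155.0], [0.639, 0.191])]
top disc_mid [(0.67, [345.0, 222.0], [0.429, -0.096])]
top spool_mid [(0.67, [186.0, 209.0], [0.474, 0.403]), (0.31, [410.0, 240.0], [0.368, -0.296])]
top cap_mid [(0.61, [181.0, 208.0], [0.477, 0.42]), (0.58, [404.0, 265.0], [0.292, -0.275]), (0.56, [410.0, 243.0], [0.36, -0.297]), (0.53, [282.0, 210.0], [0.466, 0.104])]
top dish_mid [(0.73, [454.0, 196.0], [0.508, -0.444])]
top jar_mid [(0.87, [381.0, 166.0], [0.603, -0.212])]
side [ 0.36073573 -0.83548906  1.09526494] 505.60890826707254 -0.12756643892934463
side cone_stand [(0.82, [386.0, 198.0], [0.67, 0.003])]
side spool_stand [(0.71, [307.0, 171.0], [0.462, 0.129])]
side adapter_mid [(0.85, [269.0, 132.0], [0.364, 0.278]), (0.47, [288.0, 306.0], [0.367, -0.304])]
side cone_mid [(0.89, [365.0, 137.0], [0.644, 0.201])]
side disc_mid [(0.64, [308.0, 235.0], [0.44, -0.096])]
side spool_mid [(0.44, [302.0, 103.0], [0.479, 0.398])]
side cap_mid [(0.69, [314.0, 316.0], [0.424, -0.331]), (0.58, [259.0, 300.0], [0.3, -0.272]), (0.42, [286.0, 307.0], [0.362, -0.3])]
side dish_mid [(0.78, [353.0, 357.0], [0.497, -0.44])]
side jar_mid [(0.62, [377.0, 261.0], [0.595, -0.212])]
```

```bash
python3 - <<'E'
import cv2
a=cv2.imread('pics/top0.png')[90:310,140:500]; b=cv2.imread('pics/side0.png')
cv2.imwrite('pics/v1.png',cv2.resize(a,None,fx=2.2,fy=2.2,interpolation=cv2.INTER_CUBIC)); cv2.imwrite('pics/v2.png',cv2.resize(b[60:,200:480],None,fx=1.75,fy=1.75))
E
```

```text
(no output)
```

View pics/v1.png

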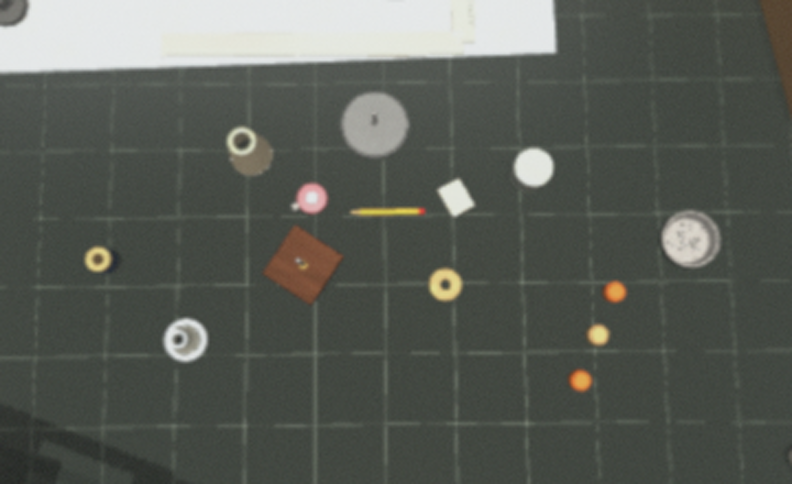

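View pics/v2.png

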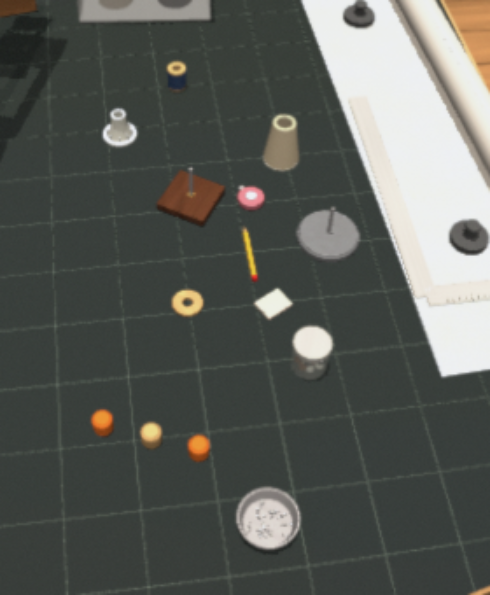

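The pale cap is the middle one of the row, at about (412,243) in top, with an orange look-alike on each side. The spool is at far left, the adapter below it, the cone upper left, and both stands are clear. Next I'll refine the positions by matching projected shape centroids to the silhouettes.

```bash
cat >> h.py <<'E'
from scipy.optimize import least_squares
# profiles: list of convex pieces, each list of (r,z)
PR=dict(cone_stand=[[(.05,0),(.05,.014)],[(.003,.014),(.003,.074)]],spool_stand=[['sq',.0425,.016],[(.003,.016),(.003,.078)]],
 adapter_mid=[[(.03,0),(.03,.005)],[(.022,.005),(.013,.028)],[(.013,.028),(.013,.05)]],cone_mid=[[(.031,0),(.019,.085)]],
 disc_mid=[[(.023,0),(.023,.008)]],spool_mid=[[(.017,0),(.017,.044)]],cap_mid=[[(.014,0),(.014,.025),(.011,.028)]],
 dish_mid=[[(.03,0),(.04,.022)]],jar_mid=[[(.027,0),(.027,.058)]])
def cen(p,thing,x,y,yaw=0,z0=0):
    S=8; c0=proj(p,(x,y,z0+.02)); m=np.zeros((1600,1600),np.uint8); org=np.round(c0)-100
    for pc in PR[thing]:
        if pc[0]=='sq':
            a=yaw+np.pi/4+np.arange(4)*np.pi/2; r=pc[1]*2**.5
            X=[(x+r*np.cos(t),y+r*np.sin(t),z) for z in(0,pc[2]) for t in a]
        else: X=[(x+r*np.cos(t),y+r*np.sin(t),z0+z) for r,z in pc for t in np.linspace(0,2*np.pi,40)]
        u=np.array([proj(p,q) for q in X])-org+.5
        cv2.fillConvexPoly(m,cv2.convexHull(np.round(u*S).astype(np.int32)),1)
    M=cv2.moments(m,True); return org+np.array([M['m10'],M['m01']])/M['m00']/S-.5, M['m00']/S/S
def locate(ps,thing,guess,yaw=0,z0=0,far=25):
    ob=[]
    for p in ps:
        for s in cams.silhouettes(p,thing):
            M=cv2.moments(s['mask'].astype(np.uint8),True)
            if M['m00']==0: continue
            c=np.array([M['m10'],M['m01']])/M['m00']; e,A=cen(p,thing,*guess,yaw,z0)
            if np.linalg.norm(c-e)<far: ob.append((p,c,M['m00']/A,s['score'])); break
    res=[]
    for sel in [[o] for o in ob]+[ob]:
        f=lambda v:np.concatenate([cen(p,thing,v[0],v[1],yaw,z0)[0]-c for p,c,_,_ in sel])
        r=least_squares(f,guess,diff_step=.01,x_scale=.01); res.append(np.round(r.x,4).tolist())
    return res,[(round(o[2],2),round(o[3],2)) for o in ob]
G=dict(cone_stand=(.68,.01),spool_stand=(.466,.122),adapter_mid=(.362,.281),cone_mid=(.642,.196),disc_mid=(.435,-.096),spool_mid=(.476,.4),cap_mid=(.361,-.298),dish_mid=(.502,-.442),jar_mid=(.6,-.212))
E
cat > l.py <<'E'
from h import *
import sys
P=[cams.read_camera(n) for n in('top','side')]
for k in sys.argv[1:] or G: print(k,*locate(P,k,G[k],yaw=np.radians(35)))
E
python3 l.py; python3 - <<'E'
from h import *
R=cv2.Rodrigues(robot.read_state()['orientation'])[0]; print(R.round(3))
E
```

```text
cone_stand [[0.6739, 0.0126], [0.6724, 0.008], [0.6732, 0.0106]] [(0.95, 0.64), (0.91, 0.86)]
spool_stand [[0.4691, 0.1167], [0.4683, 0.114], [0.4687, 0.1156]] [(0.95, 0.79), (0.95, 0.62)]
adapter_mid [[0.3635, 0.2845], [0.3611, 0.2863], [0.3622, 0.2851]] [(0.78, 0.63), (0.99, 0.65)]
cone_mid [[0.6313, 0.1932], [0.631, 0.19], [0.6313, 0.192]] [(0.87, 0.63), (0.94, 0.86)]
disc_mid [[0.437, -0.0898], [0.437, -0.0898]] [(0.84, 0.73)]
spool_mid [[0.4759, 0.402], [0.4748, 0.4024], [0.4754, 0.4021]] [(0.96, 0.5), (0.98, 0.54)]
cap_mid [[0.3011, -0.2737], [0.363, -0.3023], [0.3405, -0.2906]] [(0.78, 0.38), (0.89, 0.63)]
dish_mid [[0.5003, -0.4351], [0.498, -0.44], [0.4989, -0.4383]] [(0.97, 0.95), (1.03, 0.92)]
jar_mid [[0.5996, -0.2114], [0.598, -0.2143], [0.5987, -0.213]] [(0.89, 0.75), (0.8, 0.79)]
[[-0.959  0.283 -0.   ]
 [ 0.283  0.959 -0.   ]
 [ 0.    -0.    -1.   ]]
```

>>> step_arm:
  deltas:
    - {"offset": [0,0,0],"roll": -0.143}
    - {"offset": [0,0,0],"roll": -0.143}
    - {"offset": [-2.75,-4.15,1.2],"roll": 0}
    - {"offset": [-2.75,-4.15,1.2],"roll": 0}
    - {"offset": [-2.75,-4.15,1.2],"roll": 0}
    - {"offset": [-2.75,-4.15,1.2],"roll": 0}
    - {"offset": [-2.75,-4.15,1.2],"roll": 0}
    - {"offset": [-2.75,-4.15,1.2],"roll": 0}
    - {"offset": [-2.75,-4.15,1.2],"roll": 0}
    - {"offset": [0,0,0],"roll": 0}
    - {"offset": [0,0,0],"roll": 0}
  fingers: 7
  grip_force: 20

```text
t: 3.38
tool_pos: [0.362, 0.2852, 0.135]
orientation: [0.003, 3.141, 0.001]
force: [-0.6, -0.5, 0.1]
opening: 0.0701
```

>>> step_arm:
  deltas:
    - {"offset": [0,0,4],"roll": 0}
    - {"offset": [0,0,4],"roll": 0}
    - {"offset": [0,0,2.6],"roll": 0}
    - {"offset": [0,0,0],"roll": 0}

```text
t: 3.88
tool_pos: [0.3596, 0.2851, 0.027]
orientation: [0.002, -3.138, 0.003]
force: [0.3, -0.4, 0.4]
opening: 0.0699
```

>>> step_arm:
  deltas:
    - {"offset": [0,0,0],"roll": 0}
    - {"offset": [0,0,0],"roll": 0}
    - {"offset": [0,0,0],"roll": 0}
    - {"offset": [0,0,0],"roll": 0}
    - {"offset": [0,0,0],"roll": 0}
    - {"offset": [0,0,0],"roll": 0}
  fingers: 1.5

```text
t: 4.62
tool_pos: [0.3622, 0.2849, 0.0289]
orientation: [0.001, 3.141, 0.0]
force: [-0.4, -1.2, 2.0]
opening: 0.025
```

>>> step_arm:
  deltas:
    - {"offset": [0,0,-3],"roll": 0}
    - {"offset": [0,0,-4],"roll": 0}
    - {"offset": [0,0,-4],"roll": 0}
    - {"offset": [-3.45,-3.05,0],"roll": 0}
    - {"offset": [-3.45,-3.05,0],"roll": 0}
    - {"offset": [-3.45,-3.05,0],"roll": 0}
    - {"offset": [-3.45,-3.05,0],"roll": 0}
    - {"offset": [-3.45,-3.05,0],"roll": 0}
    - {"offset": [-3.45,-3.05,0],"roll": 0}
    - {"offset": [-3.45,-3.05,0],"roll": 0}
    - {"offset": [-3.45,-3.05,0],"roll": 0}
    - {"offset": [-3.45,-3.05,0],"roll": 0}

```text
t: 6.12
tool_pos: [0.6731, 0.0089, 0.1381]
orientation: [-0.002, -3.141, -0.0]
force: [-0.1, 0.2, 0.3]
opening: 0.0253
```

>>> step_arm:
  deltas:
    - {"offset": [0,0,0],"roll": 0}
    - {"offset": [0,0,0],"roll": 0}

```text
t: 6.38
tool_pos: [0.6717, 0.0103, 0.1379]
orientation: [-0.002, -3.14, -0.001]
force: [0.0, -1.0, -0.4]
opening: 0.0253
```

```bash
python3 - <<'E'
from h import *
P=[cams.read_camera(n) for n in('top','side')]
print(locate(P,'adapter_mid',(.673,.011),z0=.11))
p=P[1]; c=proj(p,(.673,.011,.08)).astype(int); im=cv2.cvtColor(p['pixels'],cv2.COLOR_RGB2BGR)[c[1]-60:c[1]+60,c[0]-70:c[0]+70]
cv2.imwrite('pics/v3.png',cv2.resize(im,None,fx=4,fy=4,interpolation=cv2.INTER_CUBIC))
E
```

```text
([[0.6574, 0.0083], [0.6632, -0.0023], [0.6611, 0.0031]], [(0.51, 0.45), (0.65, 0.84)])
```

View pics/v3.png

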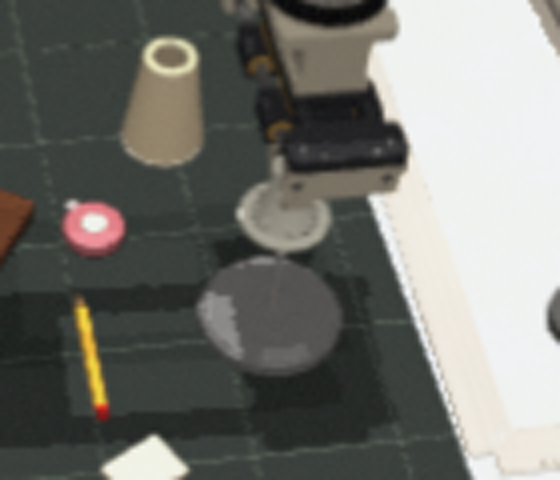

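```bash
python3 - <<'E'
from h import *
p=cams.read_camera('side'); c=proj(p,(.673,.011,.08)).astype(int)
f=lambda u,z: atz(p,(c[0]-70+u[0]/4-.4,c[1]-60+u[1]/4-.4),z).round(4)
print('flange',f((284,216),.111),'disc',f((269.5,316),.007), 'pin tip exp',(proj(p,(.6732,.0106,.074))-c+[70,60])*4)
E
```

```text
flange [0.6697 0.0085 0.111 ] disc [0.6719 0.008  0.007 ] pin tip exp [280.23064195 248.382073  ]
```

>>> step_arm:
  deltas:
    - {"offset": [-0.15,0,1],"roll": 0}
    - {"offset": [0,0,2],"roll": 0}
    - {"offset": [0,0,2],"roll": 0}
    - {"offset": [0,0,2],"roll": 0}
    - {"offset": [0,0,1.5],"roll": 0}
    - {"offset": [0,0,0.7],"roll": 0}
    - {"offset": [0,0,0],"roll": 0}

```text
t: 7.5
tool_pos: [0.6735, 0.0101, 0.0461]
orientation: [-0.001, -3.141, -0.0]
force: [0.2, -0.1, -1.1]
opening: 0.0251
```

>>> step_arm:
  deltas:
    - {"offset": [0,0,0.3],"roll": 0}
    - {"offset": [0,0,0],"roll": 0}

```text
t: 7.75
tool_pos: [0.6742, 0.0101, 0.0442]
orientation: [0.001, 3.141, -0.0]
force: [-0.7, -0.8, -0.3]
opening: 0.0251
```

>>> step_arm:
  deltas:
    - {"offset": [0,0,0],"roll": 0}
    - {"offset": [0,0,0],"roll": 0}
    - {"offset": [0,0,0],"roll": 0}
    - {"offset": [0,0,0],"roll": 0}
    - {"offset": [0,0,-4],"roll": 0}
    - {"offset": [0,0,-4],"roll": 0}
    - {"offset": [0,0,-4],"roll": 0}
  fingers: 7.5

```text
t: 8.62
tool_pos: [0.6736, 0.0101, 0.1648]
orientation: [-0.001, -3.141, -0.0]
force: [0.2, -0.5, 0.3]
opening: 0.0751
```

>>> step_arm:
  deltas:
    - {"offset": [1.05,4.55,0],"roll": 0}
    - {"offset": [1.05,4.55,0],"roll": 0}
    - {"offset": [1.05,4.55,0],"roll": 0}
    - {"offset": [1.05,4.55,0],"roll": 0}
    - {"offset": [0,0,0],"roll": 0}
    - {"offset": [0,0,0],"roll": 0}
  fingers: 8.5

```text
t: 9.38
tool_pos: [0.6319, 0.1919, 0.1636]
orientation: [0.0, 3.142, -0.001]
force: [-0.3, -0.2, 0.2]
opening: 0.0851
```

```bash
python3 - <<'E'
from h import *
P=[cams.read_camera(n) for n in('top','side')]
print(robot.read_state()['tool_pos'].round(4))
print(locate(P,'adapter_mid',(.673,.011),z0=.014))
p=P[1]; c=proj(p,(.65,.05,.04)).astype(int); im=cv2.cvtColor(p['pixels'],cv2.COLOR_RGB2BGR)[c[1]-60:c[1]+60,c[0]-70:c[0]+70]
cv2.imwrite('pics/v4.png',cv2.resize(im,None,fx=4,fy=4,interpolation=cv2.INTER_CUBIC))
E
```

```text
[0.6322 0.191  0.1636]
([[0.6745, 0.0098], [0.6726, 0.0061], [0.6735, 0.008]], [(0.98, 0.73), (0.87, 0.54)])
```

View pics/v4.png

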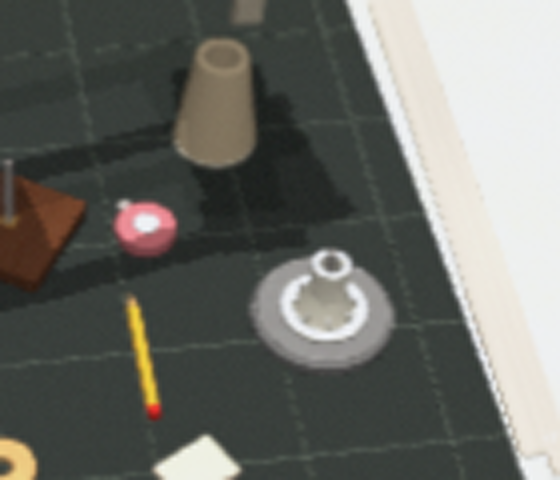

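The adapter sits flat on the round stand (flange at ~(325,305), pin inside). Now the cone.

>>> step_arm:
  deltas:
    - {"offset": [0,0,4],"roll": 0}
    - {"offset": [0,0,4],"roll": 0}
    - {"offset": [0,0,4],"roll": 0}
    - {"offset": [0,0,2],"roll": 0}
    - {"offset": [0,0,0],"roll": 0}

```text
t: 10.2
tool_pos: [0.6307, 0.1913, 0.022]
orientation: [-0.002, -3.138, 0.001]
force: [-0.1, 0.2, -0.1]
opening: 0.0847
```

>>> step_arm:
  deltas:
    - {"offset": [0,0,0],"roll": 0}
    - {"offset": [0,0,0],"roll": 0}
    - {"offset": [0,0,0],"roll": 0}
    - {"offset": [0,0,0],"roll": 0}
    - {"offset": [0,0,0],"roll": 0}
    - {"offset": [0,0,0],"roll": 0}
  fingers: 3
  grip_force: 25

```text
t: 10.95
tool_pos: [0.6327, 0.1927, 0.0248]
orientation: [0.001, 3.14, 0.001]
force: [-0.3, 1.5, 5.7]
opening: 0.0533
```

>>> step_arm:
  deltas:
    - {"offset": [0,0,-2],"roll": 0}
    - {"offset": [0,0,-3],"roll": 0}
    - {"offset": [0,0,-3],"roll": 0}
    - {"offset": [0,0,-2],"roll": 0}
    - {"offset": [0,0,0],"roll": 0}

```text
t: 11.58
tool_pos: [0.6333, 0.1924, 0.1262]
orientation: [0.001, 3.138, 0.001]
force: [0.4, -0.9, -0.9]
opening: 0.0535
```

>>> step_arm:
  deltas:
    - {"offset": [-1.05,-4.57,0],"roll": 0}
    - {"offset": [-1.05,-4.57,0],"roll": 0}
    - {"offset": [-1.05,-4.57,0],"roll": 0}
    - {"offset": [-1.05,-4.57,0],"roll": 0}
    - {"offset": [0,0,0],"roll": 0}
    - {"offset": [0,0,0],"roll": 0}

```text
t: 12.32
tool_pos: [0.6728, 0.0096, 0.1221]
orientation: [-0.002, -3.139, -0.001]
force: [0.1, -0.2, -1.4]
opening: 0.0537
```

```bash
python3 - <<'E'
from h import *
P=[cams.read_camera(n) for n in('top','side')]
print(robot.read_state()['tool_pos'].round(4))
p=P[1]; c=proj(p,(.673,.01,.06)).astype(int); im=cv2.cvtColor(p['pixels'],cv2.COLOR_RGB2BGR)[c[1]-60:c[1]+60,c[0]-70:c[0]+70]
for z,r in((.10,.031),(.185,.019)):
    u=(np.array([proj(p,(.673+r*np.cos(t),.01+r*np.sin(t),z)) for t in np.linspace(0,6.28,40)])-c+[70,60])*4
    if z==.10: U=u
im=cv2.resize(im,None,fx=4,fy=4,interpolation=cv2.INTER_CUBIC); cv2.polylines(im,[U.astype(np.int32)],True,(0,255,0),1)
cv2.imwrite('pics/v5.png',im)
E
```

```text
[0.6731 0.0106 0.1227]
```

View pics/v5.png

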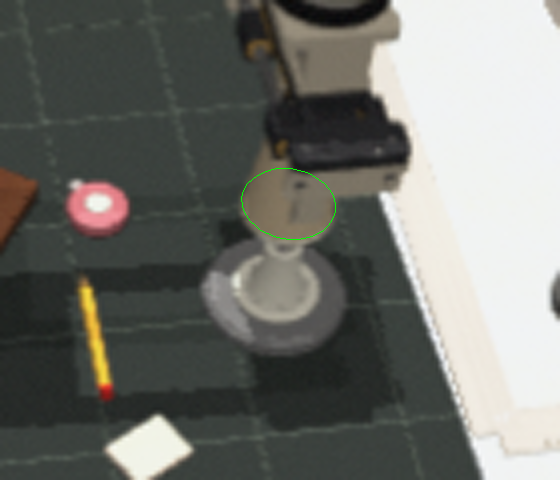

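The cone hangs upright with its foot matching the predicted ring. It is centred over the adapter, so I'm lowering it.

>>> step_arm:
  deltas:
    - {"offset": [0,0,1.5],"roll": 0}
    - {"offset": [0,0,1.5],"roll": 0}
    - {"offset": [0,0,1.5],"roll": 0}
    - {"offset": [0,0,1.5],"roll": 0}
    - {"offset": [0,0,0.9],"roll": 0}
    - {"offset": [0,0,0.4],"roll": 0}
    - {"offset": [0,0,0],"roll": 0}

```text
t: 13.3
tool_pos: [0.6738, 0.0092, 0.0506]
orientation: [-0.001, -3.142, 0.0]
force: [-0.3, 0.5, -0.4]
opening: 0.0533
```

>>> step_arm:
  deltas:
    - {"offset": [0,0,0.4],"roll": 0}
    - {"offset": [0,0,0.2],"roll": 0}
    - {"offset": [0,0,0],"roll": 0}

```text
t: 13.68
tool_pos: [0.6736, 0.0093, 0.0445]
orientation: [-0.001, -3.141, -0.0]
force: [-0.7, 0.2, -1.1]
opening: 0.0535
```

>>> step_arm:
  deltas:
    - {"offset": [0,0,0.1],"roll": 0}
    - {"offset": [0,0,0],"roll": 0}

```text
t: 13.92
tool_pos: [0.6739, 0.0093, 0.044]
orientation: [0.001, 3.141, -0.0]
force: [-1.0, -1.1, 1.2]
opening: 0.0534
```

>>> step_arm:
  deltas:
    - {"offset": [0,0,0],"roll": 0}
    - {"offset": [0,0,0],"roll": 0}
    - {"offset": [0,0,0],"roll": 0}
    - {"offset": [0,0,0],"roll": 0}
    - {"offset": [0,0,-3],"roll": 0}
    - {"offset": [0,0,-4],"roll": 0}
    - {"offset": [0,0,-5],"roll": 0}
  fingers: 8.8

```text
t: 14.8
tool_pos: [0.6728, 0.0094, 0.1635]
orientation: [-0.001, -3.139, -0.0]
force: [1.2, -0.9, -1.4]
opening: 0.0881
```

>>> step_arm:
  deltas:
    - {"offset": [4,0,0],"roll": 0}
    - {"offset": [4,0,0],"roll": 0}
    - {"offset": [4,0,0],"roll": 0}
    - {"offset": [4,0,0],"roll": 0}
    - {"offset": [4,0,0],"roll": 0}
    - {"offset": [0,0,0],"roll": 0}
  fingers: 7

```text
t: 15.55
tool_pos: [0.4716, 0.0096, 0.1632]
orientation: [-0.001, -3.141, -0.0]
force: [-0.0, 0.2, 0.7]
opening: 0.0702
```

```bash
python3 l.py disc_mid; python3 - <<'E'
from h import *
P=[cams.read_camera(n) for n in('top','side')]
print(robot.read_state()['tool_pos'].round(4))
print(locate(P,'cone_mid',(.673,.011),z0=.019))
p=P[1]; X=(.673,.01,.06)
c=proj(p,X).astype(int); im=cv2.cvtColor(p['pixels'],cv2.COLOR_RGB2BGR)[c[1]-50:c[1]+50,c[0]-50:c[0]+50]
im=cv2.resize(im,None,fx=5,fy=5,interpolation=cv2.INTER_CUBIC)
cv2.imwrite('pics/v6.png',im)
p=P[0]
hsv=cv2.cvtColor(p['pixels'],cv2.COLOR_RGB2HSV)
E=proj(p,(.435,-.093,.008)); m=((hsv[...,0]<35)&(hsv[...,1]>60)&(hsv[...,2]>110)).astype(np.uint8)
n,l,s,cc=cv2.connectedComponentsWithStats(m)
for i in range(1,n):
    if np.linalg.norm(cc[i]-E)<12: print('disc col top',s[i],atz(p,cc[i],.006))
p=P[1];hsv=cv2.cvtColor(p['pixels'],cv2.COLOR_RGB2HSV);E=proj(p,(.435,-.093,.008)); m=((hsv[...,0]<35)&(hsv[...,1]>60)&(hsv[...,2]>110)).astype(np.uint8)
n,l,s,cc=cv2.connectedComponentsWithStats(m)
for i in range(1,n):
    if np.linalg.norm(cc[i]-E)<15: print('disc col side',s[i],atz(p,cc[i],.005))
E
```

```text
disc_mid [[0.4359, -0.0973], [0.4381, -0.0906], [0.4371, -0.0939]] [(0.37, 0.43), (0.96, 0.5)]
[0.4747 0.0094 0.1639]
([[0.6758, 0.009], [0.6698, 0.0048], [0.6722, 0.0068]], [(0.87, 0.81), (0.86, 0.87)])
disc col top [340 212  10  15 116] [ 0.43756889 -0.09460604  0.006     ]
disc col side [298 226  18  15 203] [ 0.43590125 -0.08986479  0.005     ]
```

View pics/v6.png

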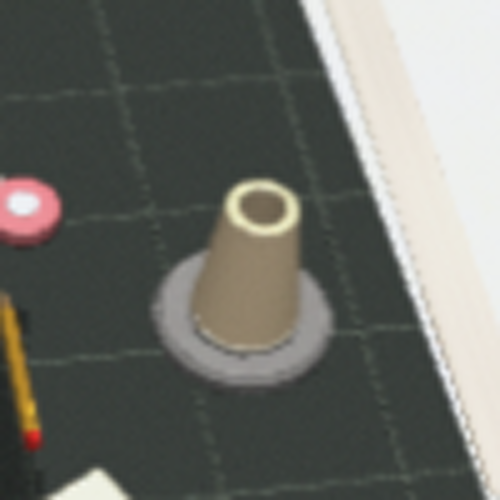

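The cone sits squarely on the adapter flange (foot at ~(245,345)). Next, the disc.

>>> step_arm:
  deltas:
    - {"offset": [1.85,-4.95,2],"roll": 0}
    - {"offset": [1.85,-4.95,2],"roll": 0}
    - {"offset": [0,0,4],"roll": 0}
    - {"offset": [0,0,4],"roll": 0}
    - {"offset": [0,0,2.5],"roll": 0}
    - {"offset": [0,0,0],"roll": 0}
    - {"offset": [0,0,0],"roll": 0}

```text
t: 16.82
tool_pos: [0.4376, -0.0898, 0.0197]
orientation: [0.001, 3.141, -0.001]
force: [0.5, 1.2, 0.3]
opening: 0.0704
```

>>> step_arm:
  deltas:
    - {"offset": [0,0,1.0],"roll": 0}
    - {"offset": [0,0,0.75],"roll": 0}
    - {"offset": [0,0,0],"roll": 0}

```text
t: 17.2
tool_pos: [0.4364, -0.0894, 0.0007]
orientation: [-0.001, -3.141, -0.0]
force: [-0.4, -0.5, 0.4]
opening: 0.0699
```

>>> step_arm:
  deltas:
    - {"offset": [0,0,0],"roll": 0}
    - {"offset": [0,0,0],"roll": 0}
    - {"offset": [0,0,0],"roll": 0}
    - {"offset": [0,0,0],"roll": 0}
    - {"offset": [0,0,0],"roll": 0}
  fingers: 3
  grip_force: 20

```text
t: 17.82
tool_pos: [0.4368, -0.0895, 0.0013]
orientation: [0.001, 3.141, -0.0]
force: [-1.2, 0.2, 1.2]
opening: 0.0454
```

>>> step_arm:
  deltas:
    - {"offset": [0,0,-2],"roll": 0}
    - {"offset": [0,0,-4],"roll": 0}
    - {"offset": [0,0,-4],"roll": 0}
    - {"offset": [0,0,0],"roll": 0}

```text
t: 18.32
tool_pos: [0.4394, -0.0904, 0.1048]
orientation: [0.001, 3.135, -0.003]
force: [0.3, -0.6, 0.7]
opening: 0.0454
```

>>> step_arm:
  deltas:
    - {"offset": [-0.64,4.12,0],"roll": 0}
    - {"offset": [-0.64,4.12,0],"roll": 0}
    - {"offset": [-0.64,4.12,0],"roll": 0}
    - {"offset": [-0.64,4.12,0],"roll": 0}
    - {"offset": [-0.64,4.12,0],"roll": 0}
    - {"offset": [0,0,0],"roll": 0}
    - {"offset": [0,0,0],"roll": 0}

```text
t: 19.2
tool_pos: [0.468, 0.1161, 0.1]
orientation: [-0.0, -3.14, 0.001]
force: [-0.2, -0.3, 0.1]
opening: 0.0455
```

```bash
python3 - <<'E'
from h import *
p=cams.read_camera('side'); print(robot.read_state()['tool_pos'].round(4))
c=proj(p,(.469,.116,.06)).astype(int); im=cv2.cvtColor(p['pixels'],cv2.COLOR_RGB2BGR)[c[1]-45:c[1]+45,c[0]-50:c[0]+50]
im=cv2.resize(im,None,fx=6,fy=6,interpolation=cv2.INTER_CUBIC)
for z,r in((.112,.023),(.104,.008)):
    U=(np.array([proj(p,(.469+r*np.cos(t),.1165+r*np.sin(t),z)) for t in np.linspace(0,6.28,40)])-c+[50,45])*6
    cv2.polylines(im,[U.astype(np.int32)],True,(0,255,0),1)
U=(np.array([proj(p,(.469,.1165,z)) for z in (.016,.078)])-c+[50,45])*6
cv2.polylines(im,[U.astype(np.int32)],False,(255,255,0),1)
cv2.imwrite('pics/v7.png',im)
E
```

```text
[0.4682 0.1157 0.1002]
```

View pics/v7.png

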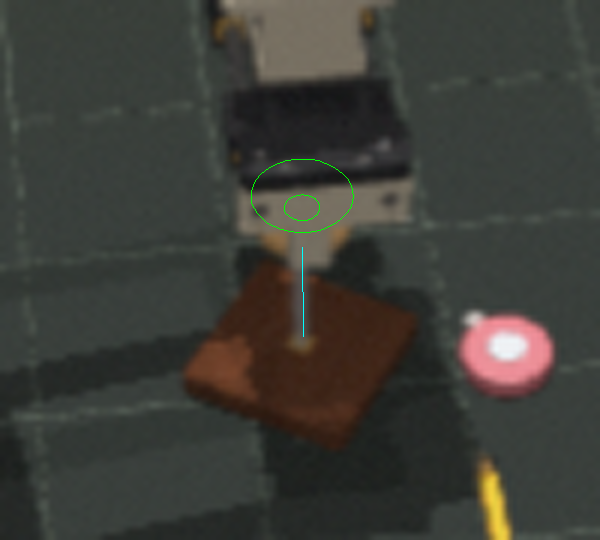

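>>> step_arm:
  deltas:
    - {"offset": [0,0,1],"roll": 0}
    - {"offset": [0,0,1],"roll": 0}
    - {"offset": [0,0,1],"roll": 0}
    - {"offset": [0,0,0],"roll": 0}

```text
t: 19.75
tool_pos: [0.4678, 0.1161, 0.0697]
orientation: [-0.002, -3.139, 0.001]
force: [-0.5, -1.0, -0.1]
opening: 0.0453
```

>>> step_arm:
  deltas:
    - {"offset": [0,0,1.5],"roll": 0}
    - {"offset": [0,0,1.5],"roll": 0}
    - {"offset": [0,0,1.5],"roll": 0}
    - {"offset": [0,0,0.5],"roll": 0}
    - {"offset": [0,0,0],"roll": 0}

```text
t: 20.38
tool_pos: [0.4684, 0.1164, 0.0205]
orientation: [-0.001, -3.14, 0.0]
force: [0.2, -0.9, 0.3]
opening: 0.0455
```

>>> step_arm:
  deltas:
    - {"offset": [0,0,0.25],"roll": 0}
    - {"offset": [0,0,0],"roll": 0}

```text
t: 20.62
tool_pos: [0.4691, 0.1165, 0.0189]
orientation: [0.001, 3.141, 0.0]
force: [-0.5, 0.4, 0.2]
opening: 0.0456
```

>>> step_arm:
  deltas:
    - {"offset": [0,0,0],"roll": 0}
    - {"offset": [0,0,0],"roll": 0}
    - {"offset": [0,0,0],"roll": 0}
    - {"offset": [0,0,-3],"roll": 0}
    - {"offset": [0,0,-4],"roll": 0}
    - {"offset": [0,0,-4],"roll": 0}
  fingers: 7

```text
t: 21.38
tool_pos: [0.4685, 0.1164, 0.1297]
orientation: [-0.001, -3.141, 0.0]
force: [1.5, 1.0, -0.9]
opening: 0.0703
```

>>> step_arm:
  deltas:
    - {"offset": [-0.1,4.1,0],"roll": 0}
    - {"offset": [-0.1,4.1,0],"roll": 0}
    - {"offset": [-0.1,4.1,0],"roll": 0}
    - {"offset": [-0.1,4.1,0],"roll": 0}
    - {"offset": [-0.1,4.1,0],"roll": 0}
    - {"offset": [-0.1,4.1,0],"roll": 0}
    - {"offset": [-0.1,4.1,0],"roll": 0}
    - {"offset": [0,0,0],"roll": 0}
    - {"offset": [0,0,0],"roll": 0}

```text
t: 22.5
tool_pos: [0.4759, 0.4031, 0.1283]
orientation: [-0.001, -3.141, 0.001]
force: [-0.4, -0.5, 0.5]
opening: 0.0696
```

```bash
python3 - <<'E'
from h import *
P=[cams.read_camera(n) for n in('top','side')]; p=P[1]
print(locate(P,'disc_mid',(.469,.1165),z0=.016),locate(P,'spool_mid',(.4755,.402)))
c=proj(p,(.469,.116,.03)).astype(int); im=cv2.cvtColor(p['pixels'],cv2.COLOR_RGB2BGR)[c[1]-75:c[1]+30,c[0]-50:c[0]+50]
im=cv2.resize(im,None,fx=5,fy=5,interpolation=cv2.INTER_CUBIC)
cv2.imwrite('pics/v8.png',im)
E
```

```text
([[0.4708, 0.1162], [0.4701, 0.1125], [0.4705, 0.1147]], [(0.99, 0.45), (0.84, 0.43)]) ([[0.4745, 0.3951], [0.4745, 0.3951]], [(0.79, 0.72)])
```

View pics/v8.png

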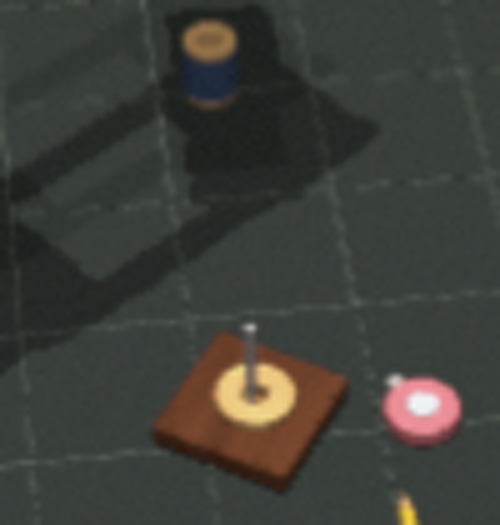

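The disc is flat on the block with the pin through it. Now the spool.

>>> step_arm:
  deltas:
    - {"offset": [0,0,4],"roll": 0}
    - {"offset": [0,0,4],"roll": 0}
    - {"offset": [0,0,3],"roll": 0}
    - {"offset": [0,0,1],"roll": 0}
    - {"offset": [0,0,0],"roll": 0}

```text
t: 23.42
tool_pos: [0.476, 0.4031, 0.0086]
orientation: [-0.002, -3.141, 0.001]
force: [-0.1, -0.2, 0.2]
opening: 0.0699
```

>>> step_arm:
  deltas:
    - {"offset": [0,0,0],"roll": 0}
    - {"offset": [0,0,0],"roll": 0}
    - {"offset": [0,0,0],"roll": 0}
    - {"offset": [0,0,0],"roll": 0}
    - {"offset": [0,0,0],"roll": 0}
    - {"offset": [0,0,0],"roll": 0}
  fingers: 2

```text
t: 24.18
tool_pos: [0.4762, 0.4036, 0.009]
orientation: [0.001, 3.141, 0.0]
force: [-0.2, -1.1, 3.7]
opening: 0.0333
```

>>> step_arm:
  deltas:
    - {"offset": [0,0,-2],"roll": 0}
    - {"offset": [0,0,-4],"roll": 0}
    - {"offset": [0,0,-4],"roll": 0}
    - {"offset": [0,0,0],"roll": 0}

```text
t: 24.68
tool_pos: [0.4789, 0.4055, 0.1149]
orientation: [0.001, 3.134, 0.008]
force: [0.7, -0.4, -1.0]
opening: 0.0333
```

>>> step_arm:
  deltas:
    - {"offset": [0.1,-4.1,0],"roll": 0}
    - {"offset": [0.1,-4.1,0],"roll": 0}
    - {"offset": [0.1,-4.1,0],"roll": 0}
    - {"offset": [0.1,-4.1,0],"roll": 0}
    - {"offset": [0.1,-4.1,0],"roll": 0}
    - {"offset": [0.1,-4.1,0],"roll": 0}
    - {"offset": [0.1,-4.1,0],"roll": 0}
    - {"offset": [0,0,0],"roll": 0}
    - {"offset": [0,0,0],"roll": 0}

```text
t: 25.8
tool_pos: [0.4687, 0.1168, 0.1086]
orientation: [-0.002, -3.141, -0.001]
force: [-0.6, -0.8, -0.8]
opening: 0.033
```

```bash
python3 - <<'E'
from h import *
p=cams.read_camera('side'); print(robot.read_state()['tool_pos'].round(4))
c=proj(p,(.469,.116,.06)).astype(int); im=cv2.cvtColor(p['pixels'],cv2.COLOR_RGB2BGR)[c[1]-45:c[1]+45,c[0]-50:c[0]+50]
im=cv2.resize(im,None,fx=6,fy=6,interpolation=cv2.INTER_CUBIC)
U=(np.array([proj(p,(.469+.017*np.cos(t),.1165+.017*np.sin(t),.1)) for t in np.linspace(0,6.28,40)])-c+[50,45])*6
cv2.polylines(im,[U.astype(np.int32)],True,(0,255,0),1)
cv2.imwrite('pics/v9.png',im)
E
```

```text
[0.4688 0.1172 0.1086]
```

View pics/v9.png

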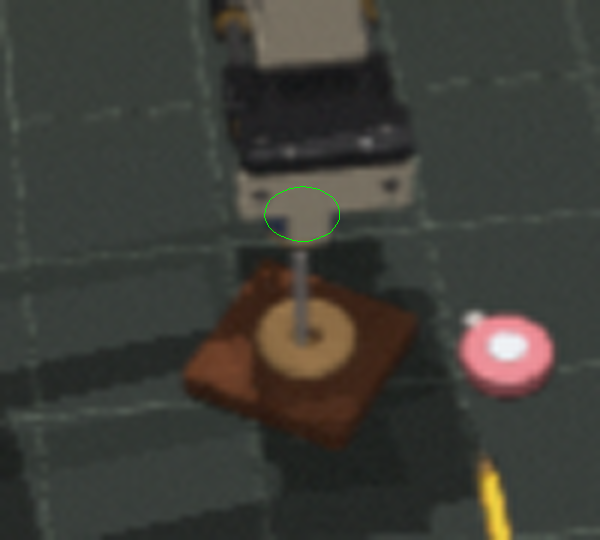

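Spool centred over the pin (spool x≈304, pin x≈300 at 6 px/px, i.e. under 1.5 mm). Lowering it.

>>> step_arm:
  deltas:
    - {"offset": [0,0,1],"roll": 0}
    - {"offset": [0,0,1],"roll": 0}
    - {"offset": [0,0,1],"roll": 0}
    - {"offset": [0,0,0],"roll": 0}

```text
t: 26.35
tool_pos: [0.4677, 0.1165, 0.0771]
orientation: [-0.001, -3.139, 0.001]
force: [-0.3, 0.6, -0.5]
opening: 0.0333
```

>>> step_arm:
  deltas:
    - {"offset": [0,0,1.5],"roll": 0}
    - {"offset": [0,0,1.5],"roll": 0}
    - {"offset": [0,0,0.9],"roll": 0}
    - {"offset": [0,0,0.4],"roll": 0}
    - {"offset": [0,0,0],"roll": 0}

```text
t: 26.98
tool_pos: [0.4687, 0.1164, 0.0354]
orientation: [-0.001, -3.141, 0.0]
force: [-0.2, 0.0, 0.5]
opening: 0.0334
```

>>> step_arm:
  deltas:
    - {"offset": [0,0,0.2],"roll": 0}
    - {"offset": [0,0,0],"roll": 0}

```text
t: 27.22
tool_pos: [0.4691, 0.1165, 0.0339]
orientation: [0.001, 3.141, 0.0]
force: [0.2, -0.1, -0.3]
opening: 0.0331
```

>>> step_arm:
  deltas:
    - {"offset": [0,0,0],"roll": 0}
    - {"offset": [0,0,0],"roll": 0}
    - {"offset": [0,0,0],"roll": 0}
    - {"offset": [0,0,0],"roll": 0}
    - {"offset": [0,0,-3],"roll": 0}
    - {"offset": [0,0,-4],"roll": 0}
    - {"offset": [0,0,-4],"roll": 0}
  fingers: 6

```text
t: 28.1
tool_pos: [0.4685, 0.1164, 0.1446]
orientation: [-0.001, -3.141, 0.0]
force: [-0.2, 0.3, 1.0]
opening: 0.0599
```

>>> step_arm:
  deltas:
    - {"offset": [1.18,-4.6,0],"roll": 0}
    - {"offset": [1.18,-4.6,0],"roll": 0}
    - {"offset": [1.18,-4.6,0],"roll": 0}
    - {"offset": [1.18,-4.6,0],"roll": 0}
    - {"offset": [1.18,-4.6,0],"roll": 0}
    - {"offset": [1.18,-4.6,0],"roll": 0}
    - {"offset": [1.18,-4.6,0],"roll": 0}
    - {"offset": [1.18,-4.6,0],"roll": 0}
    - {"offset": [1.18,-4.6,0],"roll": 0}
    - {"offset": [0,0,0],"roll": 0}
    - {"offset": [0,0,0],"roll": 0}

```text
t: 29.48
tool_pos: [0.3622, -0.297, 0.1434]
orientation: [-0.003, -3.141, -0.001]
force: [0.3, 0.0, -0.8]
opening: 0.0599
```

```bash
python3 - <<'E'
from h import *
P=[cams.read_camera(n) for n in('top','side')]; p=P[1]
print(robot.read_state()['tool_pos'].round(4))
print('spool',locate(P,'spool_mid',(.469,.1165),z0=.024),'cap',locate(P[1:],'cap_mid',(.362,-.2985),far=10))
c=proj(p,(.469,.116,.03)).astype(int); im=cv2.cvtColor(p['pixels'],cv2.COLOR_RGB2BGR)
a=im[c[1]-45:c[1]+30,c[0]-40:c[0]+40]
c=proj(p,(.362,-.2985,.014)).astype(int); b=im[c[1]-45:c[1]+30,c[0]-40:c[0]+40]
cv2.imwrite('pics/v10.png',cv2.resize(np.hstack([a,b]),None,fx=5,fy=5,interpolation=cv2.INTER_CUBIC))
E
```

```text
[ 0.3626 -0.2964  0.1435]
spool ([[0.4687, 0.1154], [0.4676, 0.0926], [0.4682, 0.1064]], [(0.78, 0.68), (0.28, 0.58)]) cap ([[0.3635, -0.3019], [0.3635, -0.3019]], [(0.93, 0.66)])
```

View pics/v10.png

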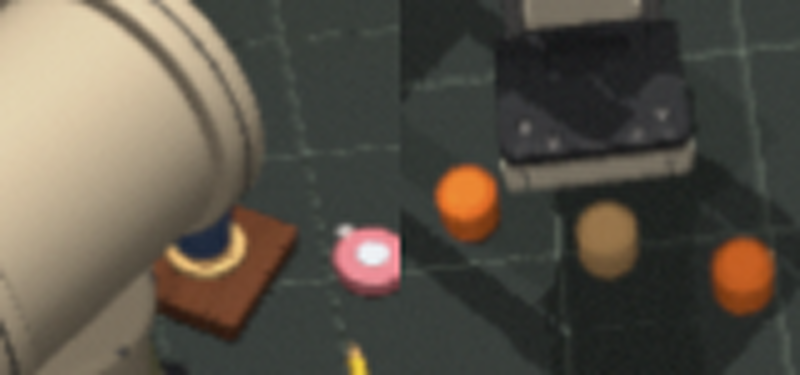

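Spool sits on the disc (partly hidden by the arm). The pale cap is below the gripper, between the oranges.

>>> step_arm:
  deltas:
    - {"offset": [0,-0.25,4],"roll": 0}
    - {"offset": [0,0,4],"roll": 0}
    - {"offset": [0,0,4],"roll": 0}
    - {"offset": [0,0,1.4],"roll": 0}
    - {"offset": [0,0,0.5],"roll": 0}
    - {"offset": [0,0,0],"roll": 0}

```text
t: 30.48
tool_pos: [0.3631, -0.3005, 0.0058]
orientation: [0.001, 3.14, -0.002]
force: [0.6, -0.2, -0.2]
opening: 0.0601
```

>>> step_arm:
  deltas:
    - {"offset": [0,0,0],"roll": 0}
    - {"offset": [0,0,0],"roll": 0}
    - {"offset": [0,0,0],"roll": 0}
    - {"offset": [0,0,0],"roll": 0}
    - {"offset": [0,0,0],"roll": 0}
    - {"offset": [0,0,0],"roll": 0}
  fingers: 1.5

```text
t: 31.22
tool_pos: [0.3625, -0.3001, 0.0049]
orientation: [0.001, 3.141, -0.0]
force: [-0.4, 0.4, 4.1]
opening: 0.0268
```

>>> step_arm:
  deltas:
    - {"offset": [0,0,-2],"roll": 0}
    - {"offset": [0,0,-4],"roll": 0}
    - {"offset": [0,0,-4],"roll": 0}
    - {"offset": [0,0,-2.5],"roll": 0}
    - {"offset": [0,0,0],"roll": 0}
    - {"offset": [0,0,0],"roll": 0}

```text
t: 31.98
tool_pos: [0.3618, -0.2994, 0.1283]
orientation: [-0.001, -3.14, -0.002]
force: [0.7, 0.8, -0.4]
opening: 0.0275
```

>>> step_arm:
  deltas:
    - {"offset": [-1.18,4.63,0],"roll": 0}
    - {"offset": [-1.18,4.63,0],"roll": 0}
    - {"offset": [-1.18,4.63,0],"roll": 0}
    - {"offset": [-1.18,4.63,0],"roll": 0}
    - {"offset": [-1.18,4.63,0],"roll": 0}
    - {"offset": [-1.18,4.63,0],"roll": 0}
    - {"offset": [-1.18,4.63,0],"roll": 0}
    - {"offset": [-1.18,4.63,0],"roll": 0}
    - {"offset": [-1.18,4.63,0],"roll": 0}
    - {"offset": [0,0,0],"roll": 0}
    - {"offset": [0,0,0],"roll": 0}
    - {"offset": [0,0,0],"roll": 0}

```text
t: 33.48
tool_pos: [0.4683, 0.1156, 0.1288]
orientation: [-0.003, -3.14, 0.001]
force: [0.4, 0.2, -0.4]
opening: 0.027
```

```bash
python3 - <<'E'
from h import *
p=cams.read_camera('side'); print(robot.read_state()['tool_pos'].round(4))
c=proj(p,(.469,.116,.06)).astype(int); im=cv2.cvtColor(p['pixels'],cv2.COLOR_RGB2BGR)[c[1]-45:c[1]+45,c[0]-50:c[0]+50]
im=cv2.resize(im,None,fx=6,fy=6,interpolation=cv2.INTER_CUBIC)
for z,r in((.124,.014),(.068,.017)):
    U=(np.array([proj(p,(.469+r*np.cos(t),.1165+r*np.sin(t),z)) for t in np.linspace(0,6.28,40)])-c+[50,45])*6
    cv2.polylines(im,[U.astype(np.int32)],True,(0,255,0),1)
cv2.imwrite('pics/v11.png',im)
E
```

```text
[0.4685 0.1155 0.1291]
```

View pics/v11.png

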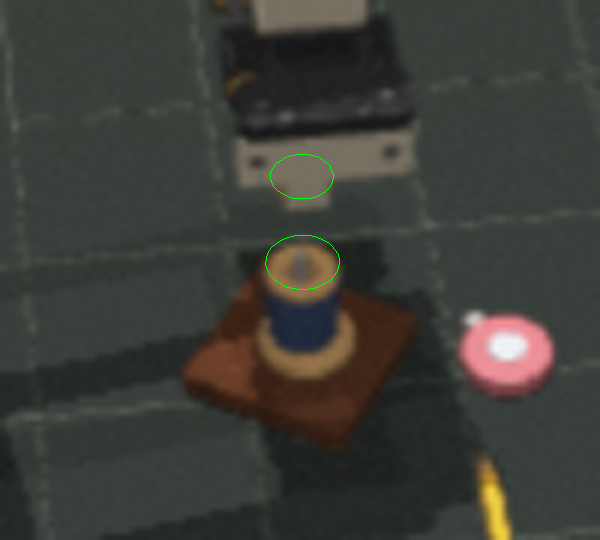

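Spool is fully down around the pin, and the cap is centred above it. Lowering the cap.

>>> step_arm:
  deltas:
    - {"offset": [0,0,1.5],"roll": 0}
    - {"offset": [0,0,1.5],"roll": 0}
    - {"offset": [0,0,1],"roll": 0}
    - {"offset": [0,0,0.8],"roll": 0}
    - {"offset": [0,0,0.5],"roll": 0}
    - {"offset": [0,0,0],"roll": 0}
    - {"offset": [0,0,0],"roll": 0}

```text
t: 34.4
tool_pos: [0.4692, 0.1168, 0.0771]
orientation: [0.001, 3.141, 0.0]
force: [0.4, -0.9, 0.1]
opening: 0.0271
```

>>> step_arm:
  deltas:
    - {"offset": [0,0,0.2],"roll": 0}
    - {"offset": [0,0,0],"roll": 0}
    - {"offset": [0,0,0],"roll": 0}

```text
t: 34.78
tool_pos: [0.4689, 0.1167, 0.0747]
orientation: [0.001, 3.141, -0.0]
force: [0.1, 0.0, 0.6]
opening: 0.0274
```

>>> step_arm:
  deltas:
    - {"offset": [0,0,0.1],"roll": 0}
    - {"offset": [0,0,0],"roll": 0}

```text
t: 35.02
tool_pos: [0.4688, 0.1166, 0.0735]
orientation: [-0.001, -3.141, 0.0]
force: [-0.4, -0.1, -0.4]
opening: 0.027
```

>>> step_arm:
  deltas:
    - {"offset": [0,0,0],"roll": 0}
    - {"offset": [0,0,0],"roll": 0}
    - {"offset": [0,0,0],"roll": 0}
    - {"offset": [0,0,0],"roll": 0}
    - {"offset": [0,0,-3],"roll": 0}
    - {"offset": [0,0,-4],"roll": 0}
    - {"offset": [0,4,-2],"roll": 0}
    - {"offset": [0,5,0],"roll": 0}
    - {"offset": [0,5,0],"roll": 0}
    - {"offset": [0,5,0],"roll": 0}
    - {"offset": [0,5,0],"roll": 0}
  fingers: 6

```text
t: 36.4
tool_pos: [0.4689, 0.3583, 0.1637]
orientation: [0.001, 3.141, 0.0]
force: [0.1, 0.1, -0.2]
opening: 0.0597
```

```bash
python3 - <<'E'
from h import *
P=[cams.read_camera(n) for n in('top','side')]
print(robot.read_state()['tool_pos'].round(4))
for k,g,z in(('cap_mid',(.469,.1165),.068),('spool_mid',(.469,.1165),.024),('cone_mid',(.673,.01),.019),('dish_mid',G['dish_mid'],0),('jar_mid',G['jar_mid'],0)): print(k,locate(P,k,g,z0=z,far=12))
T=[]
for p in P:
    im=cv2.cvtColor(p['pixels'],cv2.COLOR_RGB2BGR)
    for X in((.469,.1165,.05),(.673,.01,.05)):
        c=proj(p,X).astype(int); T.append(cv2.resize(im[c[1]-30:c[1]+30,c[0]-40:c[0]+40],None,fx=4.8,fy=4.8,interpolation=cv2.INTER_CUBIC))
cv2.imwrite('pics/v12.png',np.vstack([np.hstack(T[:2]),np.hstack(T[2:])]))
E
```

```text
[0.468  0.3609 0.1633]
cap_mid ([[0.4697, 0.1161], [0.469, 0.115], [0.4693, 0.1157]], [(0.81, 0.53), (0.89, 0.68)])
spool_mid ([[0.4586, 0.1096], [0.4667, 0.1025], [0.4631, 0.1066]], [(0.12, 0.61), (0.49, 0.49)])
cone_mid ([[0.6738, 0.0084], [0.6705, 0.0061], [0.672, 0.008]], [(0.85, 0.74), (0.93, 0.77)])
dish_mid ([[0.5, -0.4363], [0.4969, -0.4404], [0.498, -0.4389]], [(0.9, 0.58), (0.94, 0.87)])
jar_mid ([[0.5981, -0.2097], [0.5959, -0.2137], [0.5968, -0.2119]], [(0.8, 0.82), (0.93, 0.58)])
```

View pics/v12.png

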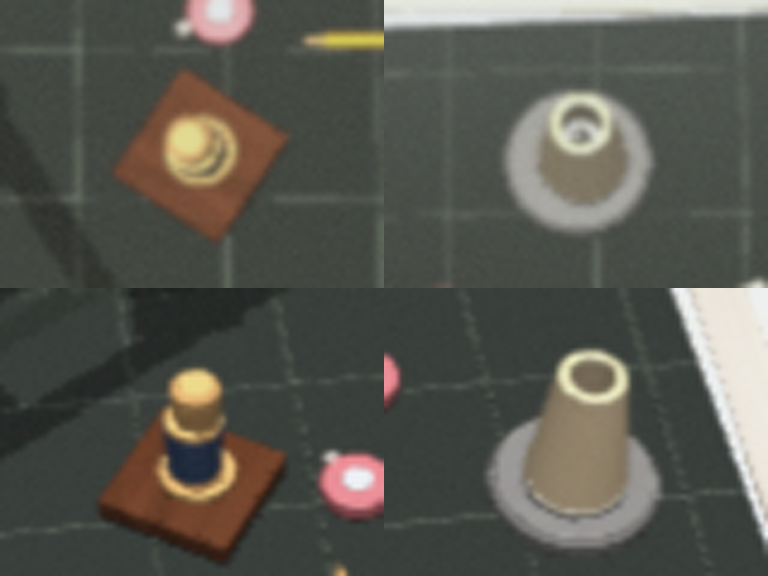

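Both stacks stand upright and seated (cap on spool on disc at left, cone over adapter at right). The dish and jar haven't moved beyond measurement noise, and the gripper is clear, so I'm handing in.

>>> step_arm:
  deltas:
    - {"offset": [0,0,0],"roll": 0}
    - {"offset": [0,0,0],"roll": 0}
    - {"offset": [0,0,0],"roll": 0}

```text
t: 37.38
tool_pos: [0.469, 0.3567, 0.1637]
orientation: [0.001, 3.142, 0.0]
force: [-0.9, -0.2, -1.0]
opening: 0.06
```

```bash
python3 -c "
from plant import robot
print(robot.close_job())"
```

```text
the job is handed in; nothing more can be done
None
```

I put the adapter and then the thread cone on the round stand. On the square stand I stacked the disc, the spool and the pale cap, leaving the orange look-alikes alone. I handed the job in at about 37 s, with the gripper clear of everything.

- **Stacks:** in the last pictures from both cameras, both stacks stand upright and look fully seated. The cap and the cone measured within about 2 mm of their pins in the combined fit. The force readings after each part was lowered were 2 N or less.
- **Dish and jar:** both measured within about 2 mm of where they started, which is within the measurement error.
- **Checks that disagreed:** the last spool measurement was off by about 1 cm because the cap hid most of it. I discounted it, since the earlier picture showed the spool down around the pin. The side camera also read y about 1–4 mm lower than the top camera did throughout.

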